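Set up the light-collecting lenses on the optical rail

TASK

Set up the light-collection line on the optical rail: stand the four mounted lenses on the four carriers, one on each, in order of lens diameter, the largest next to the vacuum chamber and the smallest next to the detector at the other end. Each lens must stand upright in the middle of its carrier and look straight along the rail (either face first). Set the lenses down, do not drop them, and never touch the chamber.

Things in the scene. Friction and masses are not known exactly. Their poses are not given: they have to be found in the camera images.
- lens_a: Mounted lens, second largest of four: upright black ring, 45 mm outside diameter, 12 mm thick, with clear glass, on a thin steel post over a black 20 mm holder (40 mm high) and a 40 x 40 x 10 mm steel foot. Origin: centre of the foot's underside; x = horizontal axis of the ring; z up. The ring's centre is 75 mm above the origin: grip it there, across y. Under 0.4 kg.
- lens_b: Mounted lens, smallest of four: upright black ring, 20 mm outside diameter, 12 mm thick, with clear glass, on a thin steel post over a black 20 mm holder (40 mm high) and a 40 x 40 x 10 mm steel foot. Origin: centre of the foot's underside; x = horizontal axis of the ring; z up. The ring's centre is 75 mm above the origin: grip it there, across y. Under 0.4 kg.
- lens_c: Mounted lens, largest of four: upright black ring, 58 mm outside diameter, 12 mm thick, with clear glass, on a thin steel post over a black 20 mm holder (40 mm high) and a 40 x 40 x 10 mm steel foot. Origin: centre of the foot's underside; x = horizontal axis of the ring; z up. The ring's centre is 75 mm above the origin: grip it there, across y. Under 0.4 kg.
- lens_d: Mounted lens, second smallest of four: upright black ring, 32 mm outside diameter, 12 mm thick, with clear glass, on a thin steel post over a black 20 mm holder (40 mm high) and a 40 x 40 x 10 mm steel foot. Origin: centre of the foot's underside; x = horizontal axis of the ring; z up. The ring's centre is 75 mm above the origin: grip it there, across y. Under 0.4 kg.
- carrier_a: One of four alike carriers on the optical rail: fixed flat black plate, 66 mm across the rail (x), 56 mm along it (y), 10 mm thick. Origin: centre of its underside; its top is 10 mm above that, 25 mm above the table. The letter says nothing of its place in the row. Carriers stand 60 to 80 mm apart.
- carrier_b: One of four alike carriers on the optical rail: fixed flat black plate, 66 mm across the rail (x), 56 mm along it (y), 10 mm thick. Origin: centre of its underside; its top is 10 mm above that, 25 mm above the table. The letter says nothing of its place in the row. Carriers stand 60 to 80 mm apart.
- carrier_c: One of four alike carriers on the optical rail: fixed flat black plate, 66 mm across the rail (x), 56 mm along it (y), 10 mm thick. Origin: centre of its underside; its top is 10 mm above that, 25 mm above the table. The letter says nothing of its place in the row. Carriers stand 60 to 80 mm apart.
- carrier_d: One of four alike carriers on the optical rail: fixed flat black plate, 66 mm across the rail (x), 56 mm along it (y), 10 mm thick. Origin: centre of its underside; its top is 10 mm above that, 25 mm above the table. The letter says nothing of its place in the row. Carriers stand 60 to 80 mm apart.
- chamber: Fixed steel vacuum cube with round bolted flanges and windows beyond one end of the rail (which end varies), in line with it; a black detector box on a post stands beyond the other. Origin: on the table under the cube's centre; y = along the rail. 104 mm over the flanges in x and y, 152 mm high, ion pump (206 mm high) out to x = 175 mm. Nearest carrier 110 mm away.

How it is judged:
At the end, for the whole second after the job is handed in: From the chamber outwards the carriers hold the 58, 45, 32 and 20 mm lenses: foot on the carrier's top within 3 mm, centre within 12 mm of the carrier's, upright within 0.08 rad, optical axis within 0.2 rad of the rail (either way round), all at rest (horizontal distance between lens_c and chamber between 0.088 and 0.132 m and ((horizontal distance between lens_c and carrier_a below 0.012 m and z of lens_c in the frame of carrier_a between 0.007 and 0.013 m and angle between the x axis of lens_c and the y axis of carrier_a, either way round below 0.2 rad) or (horizontal distance between lens_c and carrier_b below 0.012 m and z of lens_c in the frame of carrier_b between 0.007 and 0.013 m and angle between the x axis of lens_c and the y axis of carrier_b, either way round below 0.2 rad) or (horizontal distance between lens_c and carrier_c below 0.012 m and z of lens_c in the frame of carrier_c between 0.007 and 0.013 m and angle between the x axis of lens_c and the y axis of carrier_c, either way round below 0.2 rad) or (horizontal distance between lens_c and carrier_d below 0.012 m and z of lens_c in the frame of carrier_d between 0.007 and 0.013 m and angle between the x axis of lens_c and the y axis of carrier_d, either way round below 0.2 rad)) and angle between each of lens_c, lens_a, lens_d, lens_b's own z axis and vertical below 0.08 rad and linear speed of each of lens_c, lens_a, lens_d, lens_b below 0.02 m/s and angular speed of each of lens_c, lens_a, lens_d, lens_b below 0.1 rad/s and horizontal distance between lens_a and chamber between 0.158 and 0.202 m and ((horizontal distance between lens_a and carrier_a below 0.012 m and z of lens_a in the frame of carrier_a between 0.007 and 0.013 m and angle between the x axis of lens_a and the y axis of carrier_a, either way round below 0.2 rad) or (horizontal distance between lens_a and carrier_b below 0.012 m and z of lens_a in the frame of carrier_b between 0.007 and 0.013 m and angle between the x axis of lens_a and the y axis of carrier_b, either way round below 0.2 rad) or (horizontal distance between lens_a and carrier_c below 0.012 m and z of lens_a in the frame of carrier_c between 0.007 and 0.013 m and angle between the x axis of lens_a and the y axis of carrier_c, either way round below 0.2 rad) or (horizontal distance between lens_a and carrier_d below 0.012 m and z of lens_a in the frame of carrier_d between 0.007 and 0.013 m and angle between the x axis of lens_a and the y axis of carrier_d, either way round below 0.2 rad)) and horizontal distance between lens_d and chamber between 0.228 and 0.272 m and ((horizontal distance between lens_d and carrier_a below 0.012 m and z of lens_d in the frame of carrier_a between 0.007 and 0.013 m and angle between the x axis of lens_d and the y axis of carrier_a, either way round below 0.2 rad) or (horizontal distance between lens_d and carrier_b below 0.012 m and z of lens_d in the frame of carrier_b between 0.007 and 0.013 m and angle between the x axis of lens_d and the y axis of carrier_b, either way round below 0.2 rad) or (horizontal distance between lens_d and carrier_c below 0.012 m and z of lens_d in the frame of carrier_c between 0.007 and 0.013 m and angle between the x axis of lens_d and the y axis of carrier_c, either way round below 0.2 rad) or (horizontal distance between lens_d and carrier_d below 0.012 m and z of lens_d in the frame of carrier_d between 0.007 and 0.013 m and angle between the x axis of lens_d and the y axis of carrier_d, either way round below 0.2 rad)) and horizontal distance between lens_b and chamber between 0.298 and 0.342 m and ((horizontal distance between lens_b and carrier_a below 0.012 m and z of lens_b in the frame of carrier_a between 0.007 and 0.013 m and angle between the x axis of lens_b and the y axis of carrier_a, either way round below 0.2 rad) or (horizontal distance between lens_b and carrier_b below 0.012 m and z of lens_b in the frame of carrier_b between 0.007 and 0.013 m and angle between the x axis of lens_b and the y axis of carrier_b, either way round below 0.2 rad) or (horizontal distance between lens_b and carrier_c below 0.012 m and z of lens_b in the frame of carrier_c between 0.007 and 0.013 m and angle between the x axis of lens_b and the y axis of carrier_c, either way round below 0.2 rad) or (horizontal distance between lens_b and carrier_d below 0.012 m and z of lens_b in the frame of carrier_d between 0.007 and 0.013 m and angle between the x axis of lens_b and the y axis of carrier_d, either way round below 0.2 rad))); the robot touches nothing.
It fails at once if lens_c is dropped or thrown (moving faster than 0.5 m/s with no finger on it) (linear speed of lens_c above 0.5 m/s and contact force between the fingers and lens_c below 0.05 N).
It fails at once if lens_a is dropped or thrown (moving faster than 0.5 m/s with no finger on it) (linear speed of lens_a above 0.5 m/s and contact force between the fingers and lens_a below 0.05 N).
It fails at once if lens_d is dropped or thrown (moving faster than 0.5 m/s with no finger on it) (linear speed of lens_d above 0.5 m/s and contact force between the fingers and lens_d below 0.05 N).
It fails at once if lens_b is dropped or thrown (moving faster than 0.5 m/s with no finger on it) (linear speed of lens_b above 0.5 m/s and contact force between the fingers and lens_b below 0.05 N).
It fails at once if the vacuum chamber is touched with more than 2 N, by the robot or by a lens (contact force between anything else and chamber above 2 N).
It also fails if it takes over 109 s, if anything falls off the work surface, if the arm or the gripper's body presses on something with over 40 N, if the wrist force passes 120 N, or if a joint passes its speed limit or range.

ROBOT

A 6-joint arm with a two-finger parallel gripper is mounted at the origin on the work surface. World frame = base frame: x ahead of the robot, y to its left, z up, the work surface at z = 0. Lengths are in m, angles in rad, forces in N, time in s.
With the tool pointing down it reaches from about 0.35 to 0.725 m from the base axis. Payload 6 kg.
Tool frame: the origin (TCP) lies at the very end of the fingers, on their centre line; the grasp point (between the pads) lies 19 mm behind it (manip.hold_point_z is the z of the grasp point in the tool frame, in m); z points along the fingers, y is the line along which they close (so a half turn about z gives the same grasp; the last joint's range is limited). The gripper opens to 85 mm and grips with 20 to 120 N. Pads are 22 mm wide; open, the fingers measure 114 mm over their backs; the gripper's body (76 mm by 85 mm) begins 54 mm behind the grasp point. The pads swing forward as they close: fully open they stand 13 mm farther back than shut.
Start: joints at [1.615, 0.04, 0.085, 0, -1.615, -0.334], TCP at [0.171, 0.575, 0.231] pointing down, gripper open.
Joint ranges: [-2.56, 2.56], [-1.29, 2.01], [-1.08, 1.49], [-3.29, 1.98], [-2.81, -0.18], [-2.99, 2.99]. Speed limits (rad/s): [2.57, 2.57, 3.01, 3.14, 3.14, 3.14].

INTERFACE

Orientations are given as a unit quaternion [x, y, z, w].
In Python, from station import manip gives the robot as it stands. The module is installed in compiled form; this text tells all that it offers.
- The arm moves only by the tool creep_tool, called after "Call:" as name(argument=value, ...), one argument or row to a line, values as JSON. Schema: {"type":"object","properties":{"steps":{"type":"object","properties":{"offsets":{"type":"array","items":{"type":"array","items":{"type":"number"},"minItems":4,"maxItems":4},"minItems":1,"maxItems":10}},"additionalProperties":false,"required":["offsets"]},"jaw":{"type":"number"},"force":{"type":"number"},"only":{"type":"string"},"quiet":{"type":"boolean"},"lines":{"type":"string"}},"required":["steps"],"additionalProperties":false}. steps is an object whose key "offsets" holds a list of rows, 1 to 10 of them, each of 4 numbers: dx, dy, dz in m, then a turn about the tool's z in rad; each row shifts and turns the commanded pose from where the row before left it, along the tool's axes as they then stand; what a row does not reach is not made up. A row lasts 1/8 s, in which the tool goes at most 0.0625 m and 0.188 rad, less where a joint would pass 70% of its speed; a pose out of reach is approached as far as the arm can. jaw is the opening from 0.0 (shut) to 1.0 (fully open), set as the call begins (left out keeps the last). The fingers move at their own pace and stop on an object; force is the grip in N (left out, the last holds). Time passes only in rows, so rows that do not move let the fingers close. The tool returns the time, the measured TCP pose, the force, the opening and the grip force at its end. only (a regular expression) keeps the lines of the reply that match it, lines (a string "A,B") keeps lines A to B, and quiet returns only ok. Input that does not fit is refused with a message, and nothing moves.
- manip.get_obs(): the state, without advancing time (a new reading comes with each control period).
- manip.read_camera(name): name is "scene" or "top" or "wrist"; returns a dict with "frame" (384x512x3 uint8, blue, green, red), "z_map" (384x512 float32, m along the optical axis (not along the pixel's ray), 0 where there is no reading), "vfov" (degrees; the focal length in pixels is half the picture's height over the tangent of half this angle, whatever the lens; pixels are square), "cx", "cy" (the principal point, pixels), "world_to_cam" (4x4, takes a point from world to camera coordinates). Camera axes: x right, y down, z forward; pixel columns grow to the right and rows downward; lengths in m; the calibration is good to about 2 mm. A picture is of the moment at which its call begins.
- manip.hand_in(): hands the job in; it is judged then, once.
Trained networks look in the newest picture that a camera, given by its name, has taken for a name from the list of things; names that differ only in an ending like _2 or _b are one class to them, and where a whole thing is asked for, a point or a joint stands for the part that bears it (a point fixed in the world has none). Each returns a list of dicts, best first, with "score" (0 to 1); they miss things now and then, are a little off and sometimes report something else, mostly with a low value. They report only what shows in the picture. A call takes as long as a camera call.
- manip.regions_of(camera, name): "pixels" (384x512 bool, what is visible of it) and "rect" ([left, top, right, bottom] as shares, 0 to 1, of the picture: columns of its width, rows of its height, round what is visible of it).
- manip.place_of(camera, name): "centre" ([column, row] as shares, 0 to 1, of the picture: columns of its width, rows of its height: a listed point, or the origin of a listed thing).
The state is a dict: "time": time; "qpos": joint angles; "joint_velocities": joint speeds; "joint_torque": joint torques, N m; "position": TCP position; "tcp_rot": TCP orientation; "ft_force": force on the tool from outside, world axes, zero at the start; "ft_torque": the same for the moment, N m; "grip_width": opening from 0.0 (shut) to 1.0 (fully open); "finger_force": force on a finger pad.
Only numpy, scipy, OpenCV 4.12 (cv2) and the standard library are available. Lean on these libraries where they do the work, as an engineer would, in place of code of your own. Each camera call takes 0.05 s, during which the arm holds its last target. There are 200 camera calls.

## Working session

There is one attempt and no reset: what is moved stays moved. The work goes in short steps, Python scripts to look and compute and a tool call to move; the robot and the scene stay as the last step left them, time stands still between calls to the robot, and variables do not carry over. Pictures are saved under pics/ and viewed, at most 14 in all, crops included, and the job is handed in when it is done.

```bash
mkdir -p pics; cat > h.py <<'E'
from station import manip
import numpy as np, cv2
def cam(n):
    d=manip.read_camera(n); return d
def world(d):
    H,W=d["z_map"].shape; f=H/2/np.tan(np.radians(d["vfov"])/2)
    v,u=np.mgrid[0:H,0:W]; z=d["z_map"]
    P=np.stack([(u-d["cx"])*z/f,(v-d["cy"])*z/f,z,np.ones_like(z)],-1)
    return (P@np.linalg.inv(d["world_to_cam"]).T)[...,:3]
E
python3 - <<'E'
from h import *
for n in ("top","scene"):
    d=cam(n); cv2.imwrite(f"pics/{n}0.png",d["frame"]); X=world(d)
    print(n,d["vfov"],d["cx"],d["cy"],np.linalg.inv(d["world_to_cam"])[:3].round(3).tolist())
    for o in ("lens_a","carrier_a","chamber"):
        for r in manip.regions_of(n,o):
            m=r["pixels"]&(d["z_map"]>0); p=X[m]
            if len(p): print(n,o,round(r["score"],2),np.round(np.array(r["rect"])*[512,384,512,384]),len(p),np.median(p,0).round(3),p.min(0).round(3),p.max(0).round(3))
        for r in manip.place_of(n,o): print("   place",o,round(r["score"],2),np.round(np.array(r["centre"])*[512,384],1))
print(manip.get_obs()); print(manip.hold_point_z)
E
```

```text
top 49.391911474446104 248.45653397476585 187.7685364063622 [[0.009, -0.99, 0.141, 0.427], [-1.0, -0.01, -0.005, 0.008], [0.006, -0.141, -0.99, 1.015]]
top lens_a 0.83 [148. 236. 170. 259.] 324 [0.429 0.206 0.013] [ 0.403  0.186 -0.002] [0.45  0.238 0.094]
top lens_a 0.81 [266. 224. 287. 248.] 308 [ 0.458 -0.059  0.012] [ 0.434 -0.086 -0.002] [ 0.484 -0.035  0.088]
top lens_a 0.69 [204. 235. 228. 256.] 287 [0.438 0.071 0.013] [0.414 0.048 0.001] [0.458 0.094 0.102]
top lens_a 0.64 [327. 234. 357. 256.] 374 [ 0.437 -0.207  0.041] [ 0.411 -0.26  -0.002] [ 0.459 -0.185  0.108]
   place lens_a 0.79 [340.  242.5]
   place lens_a 0.73 [274.9 232. ]
   place lens_a 0.61 [159.6 244.3]
   place lens_a 0.51 [219.1 242.9]
top carrier_a 0.95 [229. 139. 256. 174.] 647 [0.649 0.017 0.026] [ 0.604 -0.012  0.003] [0.686 0.046 0.032]
top carrier_a 0.94 [200. 136. 227. 176.] 675 [0.655 0.092 0.026] [0.61  0.062 0.001] [0.699 0.121 0.032]
top carrier_a 0.88 [254. 140. 281. 177.] 657 [ 0.645 -0.048  0.026] [ 0.602 -0.077 -0.001] [ 0.688 -0.019  0.032]
top carrier_a 0.65 [287. 145. 311. 183.] 648 [ 0.635
[... 1982 characters left out ...]
 'qpos': array([ 1.61471210e+00,  4.01841570e-02,  8.48162375e-02, -6.12671843e-07,
       -1.61550739e+00, -3.33712902e-01]), 'joint_velocities': array([-0.00016427,  0.00095703,  0.00071244, -0.00100194, -0.00143237,
       -0.00034218]), 'joint_torque': array([ 1.02974267e-03, -3.67812502e+01,  3.47394454e+01,  6.93203151e+00,
       -7.59744980e-04,  1.72024976e-06]), 'position': array([0.17142298, 0.57496893, 0.23127901]), 'tcp_rot': array([ 9.89520558e-01, -1.44392046e-01,  7.11148512e-06,  3.88457246e-05]), 'ft_force': array([ 0.31850658,  0.3470624 , -0.23721369]), 'ft_torque': array([0.05777864, 0.02181977, 0.03692965]), 'finger_force': 0.0, 'grip_width': 0.9967363106999828}
-0.0187
```

View pics/top0.png

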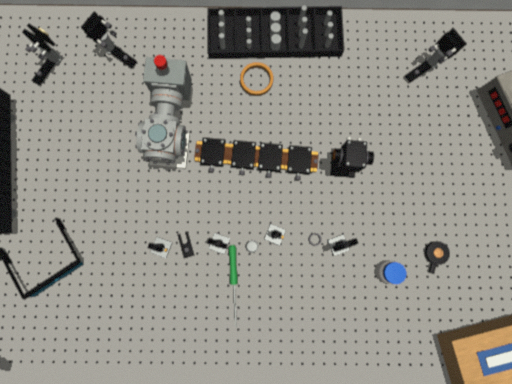

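View pics/scene0.png

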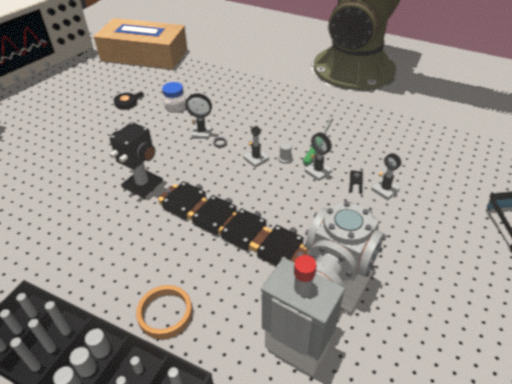

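The chamber sits at the +y end of the row (top image at about 160,130; carriers at columns 213, 241, 267, 299). In the scene view, the lenses from left to right are 58 mm (199,105), 20 mm (256,130), 45 mm (321,143) and 32 mm (392,160). In the top view that makes them c at (343,243), b at (275,235), a at (219,243) and d at (160,246).

```bash
cat >> h.py <<'E'
def lens(X,c):
    P=X.reshape(-1,3); P=P[np.hypot(P[:,0]-c[0],P[:,1]-c[1])<.045]
    out={}
    f=P[(P[:,2]>.005)&(P[:,2]<.016)]
    if len(f)>8:
        r=cv2.minAreaRect((f[:,:2]*1000).astype(np.float32)); out["foot"]=(len(f),np.round(r[0],1),np.round(r[1],1),round(r[2],1), np.round(np.median(f,0)*1000,1))
    g=P[(P[:,2]>.056)&(P[:,2]<.125)]
    if len(g)>8:
        q=g[:,:2]; m=q.mean(0); w,V=np.linalg.eigh(np.cov((q-m).T)); a=V[:,1]
        out["ring"]=(len(g),np.round(np.median(g,0)*1000,1),np.round(np.sqrt(w)*1000,1),"normal yaw",round(np.degrees(np.arctan2(V[1,0],V[0,0]))%180,1), np.round(g[:,2].max()*1000,1))
    return out
def carriers(X):
    o=[]
    P=X.reshape(-1,3)
    for y in (.094,.02,-.045,-.115):
        k=P[(abs(P[:,0]-.65)<.06)&(abs(P[:,1]-y)<.03)&(P[:,2]>.021)&(P[:,2]<.03)]
        r=cv2.minAreaRect((k[:,:2]*1000).astype(np.float32)); o.append((len(k),np.round(k[:,:2].mean(0)*1000,1),np.round(np.median(k[:,:2],0)*1000,1),np.round(r[0],1),np.round(r[1],1),round(r[2],1)))
    return o
E
python3 - <<'E'
from h import *
for n in ("top","scene"):
    X=world(cam(n)); print(n)
    for k,c in dict(d=(.43,.21),a=(.437,.071),b=(.46,-.057),c=(.437,-.207)).items():
        for kk,v in lens(X,c).items(): print(k,kk,*v)
    for o in carriers(X): print(*o)
E
```

```text
top
d foot 209 [433.3 212.1] [68.  81.2] 47.4 [431.4 205.2  10.9]
d ring 93 [426.5 208.3  88.4] [3.7 8.9] normal yaw 157.2 94.7
a foot 198 [429.9  71.3] [77.1 60.4] 85.8 [432.3  70.1  11.2]
a ring 112 [436.5  71.   95.1] [ 3.5 12.8] normal yaw 160.9 101.2
b foot 220 [462.  -51.3] [81.1 69.5] 4.6 [459.6 -56.6  11. ]
b ring 53 [459.6 -60.4  84.3] [3.7 5.7] normal yaw 157.6 89.6
c foot 199 [ 441.5 -198.3] [66.3 64.2] 30.3 [ 444.3 -204.4   10.9]
c ring 164 [ 434.6 -208.4   99.5] [ 3.7 16.5] normal yaw 21.6 107.9
593 [657.7  92.4] [657.4  92.4] [658.5  92.3] [55.9 66.9] 85.5
600 [651.6  17.5] [651.2  17.4] [652.5  17.1] [55.8 66.3] 86.3
601 [646.  -47.8] [646.3 -48. ] [639.2 -47.5] [55.8 81.8] 85.4
606 [ 640.4 -118. ] [ 640.2 -118.1] [ 637.  -118.7] [55.5 75.6] 85.7
scene
d foot 262 [431.2 201.5] [44.5 72.3] 1.6 [435.9 214.6  10.2]
d ring 247 [428.8 212.6  77.3] [3.2 8.5] normal yaw 163.6 92.5
a foot 263 [433.8  66.3] [62.5 45.4] 62.9 [442.9  74.8  10.3]
a ring 346 [440.1  75.8  79.4] [ 2.7 12.2] normal yaw 163.4 99.1
b foot 208 [460.3 -57.6] [44.8 41.1] 66.8 [467.6 -52.1  10.4]
b ring 109 [462.1 -57.   75.5] [3.4 5.5] normal yaw 173.6 86.5
c foot 189 [ 435.9 -197.9] [50.2 64. ] 19.8 [ 444.  -203.6   10.2]
c ring 477 [ 437.7 -208.6   81.1] [ 2.7 15.4] normal yaw 21.3 105.5
1013 [659.5  93.7] [659.7  93.6] [658.2  93.5] [56.3 68.3] 85.8
945 [654.2  19.6] [654.8  19.8] [652.   18.5] [56.9 67.6] 85.9
874 [648.9 -44.9] [649.  -44.6] [646.8 -46.3] [57.  67.7] 84.8
778 [ 642.8 -115.4] [ 643.2 -115.2] [ 640.9 -116.7] [56.9 67.8] 86.1
```

```bash
cat >> h.py <<'E'
from scipy.spatial.transform import Rotation as R
def go(x,y,z,yaw):
    """print move in tool axes (shift first, then turn); yaw of tool x, deg"""
    o=manip.get_obs(); r=R.from_quat(o["tcp_rot"]); M=r.as_matrix()
    d=M.T@(np.array([x,y,z])-o["position"]); cy=np.degrees(np.arctan2(M[1,0],M[0,0]))
    t=-np.radians((yaw-cy+180)%360-180)
    print("pos",o["position"].round(4),"yaw",round(cy,2),"tilt",round(M[2,2],5),"-> shift",d.round(4),"n",round(np.linalg.norm(d)/.0625,2),"turn",round(t,4),"n",round(abs(t)/.188,2))
E
python3 -c "
from h import *
go(.428,.21,.2,-20)"
```

```text
pos [0.1714 0.575  0.2313] yaw -16.6 tilt -1.0 -> shift [0.3502 0.2764 0.0313] n 7.16 turn 0.0593 n 0.32
```

Call:
creep_tool(
  steps={"offsets":[[0.0438,0.0346,0.004,0.0074],[0.0438,0.0346,0.004,0.0074],[0.0438,0.0346,0.004,0.0074],[0.0438,0.0346,0.004,0.0074],[0.0438,0.0346,0.004,0.0074],[0.0438,0.0346,0.004,0.0074],[0.0438,0.0346,0.004,0.0074],[0.0438,0.0346,0.004,0.0074],[0,0,0,0],[0,0,0,0]]},
  jaw=1.0,
  force=40,
)

```text
time: 2.05
position: [0.4186, 0.203, 0.1994]
tcp_rot: [0.985, -0.174, 0.0, -0.0]
ft_force: [-0.7, 0.9, -0.5]
grip_width: 1.001
finger_force: 0.0
```

```bash
python3 - <<'E'
from h import *
d=cam("wrist"); cv2.imwrite("pics/w0.png",d["frame"]); X=world(d)
print(np.linalg.inv(d["world_to_cam"])[:3].round(3).tolist(), (d["z_map"]>0).mean())
for kk,v in lens(X,(.43,.21)).items(): print(kk,*v)
go(.428,.21,.2,-20)
E
```

```text
[[-0.342, -0.895, -0.285, 0.491], [-0.94, 0.326, 0.104, 0.177], [-0.001, 0.303, -0.953, 0.342]] 0.9958699544270834
foot 551 [435.6 199. ] [52.4 64.7] 39.6 [435.8 204.5  10.2]
ring 538 [426.7 210.1  86.3] [3.6 8.4] normal yaw 159.9 93.0
pos [0.4184 0.2036 0.1994] yaw -19.97 tilt -1.0 -> shift [ 0.0069 -0.0093 -0.0006] n 0.19 turn 0.0005 n 0.0
```

View pics/w0.png

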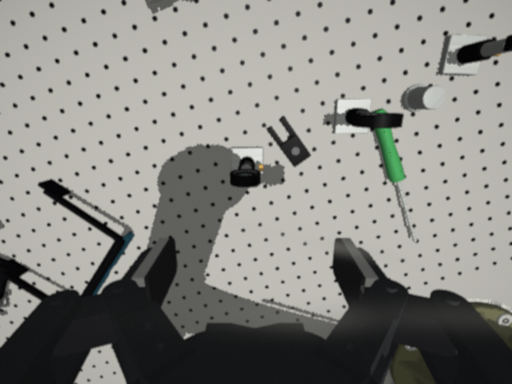

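The wrist view shows the 32 mm lens at (246,170), midway between the fingers. Its ring plane is parallel to the closing line, so I can descend.

Call:
creep_tool(
  steps={"offsets":[[0.006,-0.0095,0,0],[0,0,0.049,0],[0,0,0.049,0],[0,0,0.048,0],[0,0,0,0]]},
  jaw=1.0,
  force=40,
)

```text
time: 2.72
position: [0.4254, 0.2092, 0.0497]
tcp_rot: [0.985, -0.173, -0.002, 0.003]
ft_force: [-0.2, -1.4, 0.8]
grip_width: 0.997
finger_force: 0.0
```

Call:
creep_tool(
  steps={"offsets":[[0,0,0,0],[0,0,0,0],[0,0,0,0],[0,0,0,0],[0,0,0,0],[0,0,0,0]]},
  jaw=0.0,
  force=40,
)

```text
time: 3.48
position: [0.4282, 0.2105, 0.0551]
tcp_rot: [0.985, -0.174, 0.001, -0.001]
ft_force: [-1.2, 0.4, 6.1]
grip_width: 0.355
finger_force: 39.2
```

```bash
python3 - <<'E'
from h import *
d=cam("wrist"); cv2.imwrite("pics/w1.png",d["frame"])
go(.6465,-.047,.2,-94.9)
E
```

```text
pos [0.4282 0.2105 0.055 ] yaw -19.98 tilt -1.0 -> shift [ 0.2934  0.1671 -0.1448] n 5.88 turn 1.3076 n 6.96
```

View pics/w1.png

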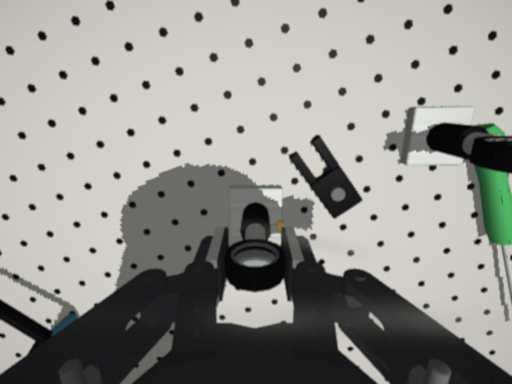

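The ring is gripped across its width. Next I lift it, carry it over and turn it.

Call:
creep_tool(
  steps={"offsets":[[0,0,-0.015,0],[0,0,-0.045,0],[0,0,-0.045,0],[0,0,-0.04,0],[0.049,0.028,0,0],[0.049,0.028,0,0],[0.049,0.028,0,0],[0.049,0.028,0,0],[0.049,0.028,0,0],[0.048,0.027,0,0]]},
)

```text
time: 4.78
position: [0.6465, -0.0488, 0.1984]
tcp_rot: [0.985, -0.174, -0.0, 0.0]
ft_force: [1.1, 0.8, -1.5]
grip_width: 0.361
finger_force: 40.2
```

Call:
creep_tool(
  steps={"offsets":[[0,0,0,0.16],[0,0,0,0.165],[0,0,0,0.165],[0,0,0,0.165],[0,0,0,0.165],[0,0,0,0.165],[0,0,0,0.165],[0,0,0,0.16],[0,0,0,0],[0,0,0,0]]},
)

```text
time: 6.02
position: [0.6456, -0.0471, 0.1983]
tcp_rot: [-0.676, 0.737, 0.0, -0.0]
ft_force: [-0.6, -0.2, -3.0]
grip_width: 0.354
finger_force: 40.3
```

```bash
python3 - <<'E'
from h import *
go(.6465,-.047,.081,-94.9)
d=cam("wrist"); cv2.imwrite("pics/w2.png",d["frame"]); X=world(d)
for o in carriers(X): print(*o)
for o in carriers(world(cam("top"))): print(*o)
E
```

```text
pos [ 0.6456 -0.0471  0.1983] yaw -94.88 tilt -1.0 -> shift [-0.0002 -0.001   0.1173] n 1.88 turn 0.0004 n 0.0
15 [665.3 118.2] [687.4 117.5] [659.5 117.8] [ 4.5 64.1] 85.4
58 [672.6  27. ] [682.6  33.9] [664.8  33.5] [38.6 81. ] 47.1
2147 [645.2 -51.5] [644.9 -51.7] [646.2 -49. ] [69.5 51.8] 0.2
2948 [ 639.6 -118.6] [ 639.3 -119.1] [ 640.  -118.7] [54.9 65.9] 85.3
607 [657.8  92.6] [657.5  92.6] [658.8  93.1] [58.6 66.5] 84.9
595 [651.5  17.4] [651.2  17.3] [652.3  16.9] [55.7 66. ] 85.6
319 [633.7 -42.2] [630.  -38.5] [646.9 -48.1] [55.6 65.9] 85.3
591 [ 640.5 -118.1] [ 640.2 -118.1] [ 641.2 -117.6] [56.3 68.2] 88.6
```

View pics/w2.png

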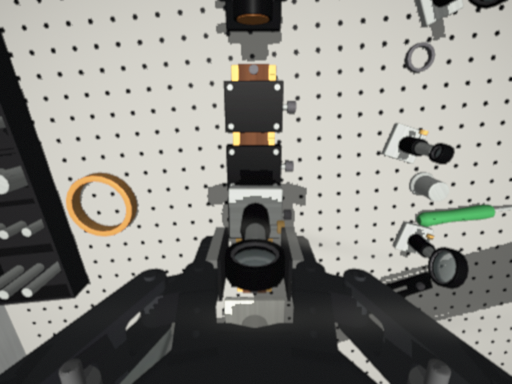

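The lens is held square to the rail, above the third carrier at about (255,165). I lower it gently.

Call:
creep_tool(
  steps={"offsets":[[0,0,0.04,0],[0,0,0.04,0],[0,0,0.025,0],[0,0,0.006,0],[0,0,0.003,0],[0,0,0.002,0],[0,0,0.001,0],[0,0,0,0],[0,0,0,0]]},
)

```text
time: 7.25
position: [0.6458, -0.0472, 0.0816]
tcp_rot: [-0.675, 0.738, -0.0, 0.0]
ft_force: [0.3, 0.4, -1.9]
grip_width: 0.358
finger_force: 40.3
```

```bash
python3 -c "
from h import *
print(manip.get_obs()['ft_force'])
X=world(cam('top')); P=X.reshape(-1,3)
go(.6465,-.047,.081,-94.9)"
```

```text
[ 0.25878021  0.42071754 -1.93621387]
pos [ 0.6458 -0.0471  0.0816] yaw -95.05 tilt -1.0 -> shift [-0.0002 -0.0007  0.0006] n 0.02 turn -0.0027 n 0.01
```

Call:
creep_tool(
  steps={"offsets":[[0,0,0.001,0],[0,0,0.0005,0],[0,0,0,0],[0,0,0,0]]},
)

```text
time: 7.8
position: [0.6458, -0.0471, 0.0804]
tcp_rot: [-0.675, 0.738, -0.0, 0.0]
ft_force: [-1.1, 1.1, 1.9]
grip_width: 0.351
finger_force: 40.7
```

It is in contact, so I release it and lift away.

Call:
creep_tool(
  steps={"offsets":[[0,0,0,0],[0,0,0,0],[0,0,0,0],[0,0,0,0]]},
  jaw=1.0,
)

```text
time: 8.3
position: [0.6457, -0.0472, 0.0798]
tcp_rot: [-0.675, 0.738, -0.0, -0.0]
ft_force: [0.6, 0.2, -1.1]
grip_width: 1.0
finger_force: 0.0
```

Call:
creep_tool(
  steps={"offsets":[[0,0,-0.03,0],[0,0,-0.045,0],[0,0,-0.045,0],[0,0,0,0],[0,0,0,0]]},
)

```text
time: 8.93
position: [0.6455, -0.047, 0.1994]
tcp_rot: [-0.675, 0.738, 0.0, 0.0]
ft_force: [0.4, 0.3, -1.2]
grip_width: 0.996
finger_force: 0.0
```

```bash
python3 - <<'E'
from h import *
X=world(cam("top")); P=X.reshape(-1,3)
d=cam("wrist"); cv2.imwrite("pics/w3.png",d["frame"]); W=world(d)
for n,Y in (("top",X),("wr",W)):
    P=Y.reshape(-1,3).copy(); P[:,2]-=.025
    for kk,v in lens(P,(.6465,-.047)).items(): print(n,kk,*v)
print(lens(X,(.437,.073)))
go(.437,.073,.2,-18)
E
```

```text
top foot 97 [647.8 -29.1] [39.3 37.4] 51.6 [644.7 -30.7  10.6]
wr foot 625 [644.7 -46.6] [34.8 39.7] 85.6 [646.  -54.2  10.3]
wr ring 678 [644.7 -46.2  86. ] [3.5 8.4] normal yaw 85.0 92.8
{'foot': (202, array([435.9,  74.1]), array([78.9, 77.3]), 8.2, array([434.7,  69.4,  11. ])), 'ring': (108, array([436.4,  70.9,  95.7]), array([ 3.5, 12.2]), 'normal yaw', np.float64(159.7), np.float64(102.3))}
pos [ 0.6451 -0.0471  0.1982] yaw -95.05 tilt -1.0 -> shift [-0.1013  0.2179 -0.0013] n 3.84 turn -1.3448 n 7.15
```

View pics/w3.png

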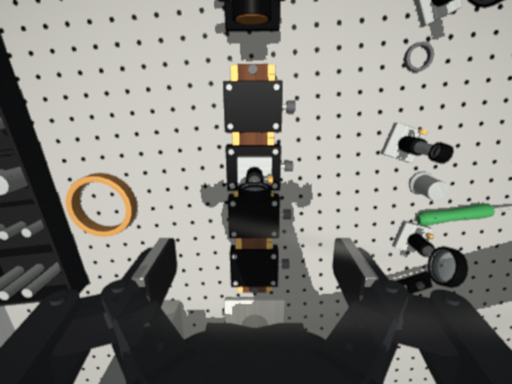

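Lens d stands upright and centred on the third carrier (255,165). Next is lens a.

Call:
creep_tool(
  steps={"offsets":[[-0.0253,0.0545,0,0],[-0.0253,0.0545,0,0],[-0.0253,0.0545,0,0],[-0.0253,0.0545,0,0],[0,0,0,-0.166],[0,0,0,-0.166],[0,0,0,-0.166],[0,0,0,-0.166],[0,0,0,-0.166],[0,0,0,-0.166]]},
)

```text
time: 10.28
position: [0.4371, 0.0727, 0.1987]
tcp_rot: [0.946, -0.323, -0.001, 0.001]
ft_force: [1.2, -0.2, -0.2]
grip_width: 0.999
finger_force: 0.0
```

Call:
creep_tool(
  steps={"offsets":[[0,0,0,-0.166],[0,0,0,-0.166],[0,0,0,0],[0,0,0,0]]},
)

```text
time: 10.78
position: [0.4373, 0.0728, 0.1993]
tcp_rot: [0.986, -0.166, -0.0, 0.0]
ft_force: [-0.1, 0.1, -0.2]
grip_width: 1.0
finger_force: 0.0
```

```bash
python3 - <<'E'
from h import *
W=world(cam("wrist"))
print(lens(W,(.437,.073)))
go(.438,.0725,.2,-19)
E
```

```text
{'foot': (581, array([434.3,  61.7]), array([68.2, 37.9]), 50.6, array([444.9,  64.2,  10.4])), 'ring': (868, array([437.8,  72.2,  89.6]), array([ 3.4, 11.6]), 'normal yaw', np.float64(160.8), np.float64(99.1))}
pos [0.4373 0.0728 0.1994] yaw -19.11 tilt -1.0 -> shift [ 0.0008  0.     -0.0006] n 0.02 turn -0.0019 n 0.01
```

Call:
creep_tool(
  steps={"offsets":[[0,0,0.049,0],[0,0,0.049,0],[0,0,0.045,0],[0,0,0.005,0],[0,0,0,0]]},
  jaw=1.0,
  force=40,
)

```text
time: 11.45
position: [0.4382, 0.0729, 0.0534]
tcp_rot: [0.986, -0.165, 0.001, -0.0]
ft_force: [0.4, 0.3, 1.1]
grip_width: 1.002
finger_force: 0.0
```

Call:
creep_tool(
  steps={"offsets":[[0,0,0,0],[0,0,0,0],[0,0,0,0],[0,0,0,0],[0,0,0,0],[0,0,0,0]]},
  jaw=0.0,
  force=40,
)

```text
time: 12.2
position: [0.4382, 0.073, 0.0533]
tcp_rot: [0.986, -0.165, 0.001, -0.0]
ft_force: [-0.6, 0.5, 6.1]
grip_width: 0.51
finger_force: 40.2
```

```bash
python3 - <<'E'
from h import *
go(.652,.0178,.195,-94.9)
E
```

```text
pos [0.4382 0.073  0.0533] yaw -18.96 tilt -1.0 -> shift [ 0.2204 -0.0174 -0.1413] n 4.2 turn 1.3255 n 7.05
```

Call:
creep_tool(
  steps={"offsets":[[0,0,-0.015,0],[0,0,-0.045,0],[0,0,-0.045,0],[0,0,-0.036,0],[0.0551,-0.0043,0,0],[0.0551,-0.0043,0,0],[0.0551,-0.0044,0,0],[0.0551,-0.0044,0,0],[0,0,0,0.163],[0,0,0,0.166]]},
)

```text
time: 13.45
position: [0.6517, 0.0173, 0.1908]
tcp_rot: [0.945, -0.327, -0.002, 0.001]
ft_force: [-1.2, -0.4, -1.5]
grip_width: 0.51
finger_force: 41.7
```

Call:
creep_tool(
  steps={"offsets":[[0,0,0,0.166],[0,0,0,0.166],[0,0,0,0.166],[0,0,0,0.166],[0,0,0,0.166],[0,0,0,0.166],[0,0,0,0],[0,0,0,0]]},
)

```text
time: 14.45
position: [0.6514, 0.0177, 0.1927]
tcp_rot: [-0.678, 0.736, 0.0, -0.0]
ft_force: [0.5, 0.4, -3.0]
grip_width: 0.51
finger_force: 41.7
```

```bash
python3 - <<'E'
from h import *
go(.652,.0178,.0783,-94.9)
d=cam("wrist"); cv2.imwrite("pics/w4.png",d["frame"])
E
```

```text
pos [0.6514 0.0177 0.1927] yaw -94.7 tilt -1.0 -> shift [-1.000e-04 -7.000e-04  1.144e-01] n 1.83 turn 0.0034 n 0.02
```

View pics/w4.png

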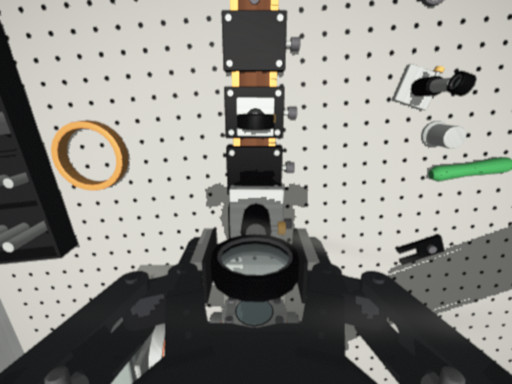

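Lens a hangs square over the second carrier, with lens d in place ahead of it at (255,112). I lower it.

Call:
creep_tool(
  steps={"offsets":[[0,0,0.04,0],[0,0,0.04,0],[0,0,0.022,0],[0,0,0.007,0],[0,0,0.002,0],[0,0,0.001,0],[0,0,0,0],[0,0,0,0]]},
)

```text
time: 15.5
position: [0.6518, 0.0177, 0.0815]
tcp_rot: [-0.676, 0.737, -0.0, 0.0]
ft_force: [1.0, -0.3, -2.5]
grip_width: 0.512
finger_force: 41.7
```

Call:
creep_tool(
  steps={"offsets":[[0,0,0.001,0],[0,0,0.001,0],[0,0,0,0],[0,0,0,0]]},
)

```text
time: 16.0
position: [0.6515, 0.0177, 0.0788]
tcp_rot: [-0.676, 0.737, -0.0, -0.0]
ft_force: [0.2, -0.3, -1.9]
grip_width: 0.513
finger_force: 41.9
```

Call:
creep_tool(
  steps={"offsets":[[0,0,0.001,0],[0,0,0,0],[0,0,0,0]]},
)

```text
time: 16.38
position: [0.6516, 0.0178, 0.0786]
tcp_rot: [-0.676, 0.737, -0.0, 0.0]
ft_force: [-3.6, 1.5, 4.2]
grip_width: 0.511
finger_force: 42.2
```

Contact. I release, rise and go to lens b.

Call:
creep_tool(
  steps={"offsets":[[0,0,0,0],[0,0,0,0],[0,0,0,0],[0,0,0,0]]},
  jaw=1.0,
)

```text
time: 16.88
position: [0.6515, 0.0176, 0.0777]
tcp_rot: [-0.676, 0.737, -0.0, -0.0]
ft_force: [-0.2, -0.0, -0.1]
grip_width: 0.997
finger_force: 0.0
```

Call:
creep_tool(
  steps={"offsets":[[0,0,-0.03,0],[0,0,-0.045,0],[0,0,-0.045,0],[0,0,0,0],[0,0,0,0]]},
)

```text
time: 17.5
position: [0.6514, 0.0179, 0.1973]
tcp_rot: [-0.676, 0.737, 0.0, -0.0]
ft_force: [0.2, 0.6, -0.7]
grip_width: 0.997
finger_force: 0.0
```

```bash
python3 - <<'E'
from h import *
P=world(cam("wrist")).reshape(-1,3).copy(); P[:,2]-=.025
print(lens(P,(.652,.018)))
go(.461,-.0575,.2,-18)
E
```

```text
{'foot': (650, array([648.7,   0.9]), array([55.4, 39.5]), 87.5, array([649.9,   9.2,  10.2])), 'ring': (1107, array([650. ,  17.9,  88.6]), array([ 3.3, 11.7]), 'normal yaw', np.float64(84.9), np.float64(99.0))}
pos [0.6511 0.0178 0.1965] yaw -94.88 tilt -1.0 -> shift [ 0.0912  0.183  -0.0032] n 3.27 turn -1.3419 n 7.14
```

Call:
creep_tool(
  steps={"offsets":[[0.0228,0.0458,-0.001,0],[0.0228,0.0458,-0.001,0],[0.0228,0.0457,-0.001,0],[0.0228,0.0457,0,0],[0,0,0,-0.168],[0,0,0,-0.168],[0,0,0,-0.168],[0,0,0,-0.168],[0,0,0,-0.168],[0,0,0,-0.168]]},
)

```text
time: 18.8
position: [0.4609, -0.0577, 0.1994]
tcp_rot: [0.949, -0.316, -0.001, 0.001]
ft_force: [0.1, -0.6, -0.9]
grip_width: 1.002
finger_force: 0.0
```

Call:
creep_tool(
  steps={"offsets":[[0,0,0,-0.168],[0,0,0,-0.168],[0,0,0,0],[0,0,0,0]]},
)

```text
time: 19.3
position: [0.4612, -0.0576, 0.2002]
tcp_rot: [0.988, -0.157, -0.0, 0.0]
ft_force: [-0.5, -0.6, 0.0]
grip_width: 1.005
finger_force: 0.0
```

```bash
python3 - <<'E'
from h import *
d=cam("wrist"); W=world(d); cv2.imwrite("pics/w5.png",d["frame"])
print(lens(W,(.461,-.0575)))
P=W.reshape(-1,3); f=P[(np.hypot(P[:,0]-.461,P[:,1]+.0575)<.032)&(P[:,2]>.0075)&(P[:,2]<.0125)]
r=cv2.minAreaRect((f[:,:2]*1000).astype(np.float32)); print(r)
go(.461,-.0575,.2,-18)
E
```

```text
{'foot': (614, array([458.4, -60.5]), array([39.9, 39.9]), 68.1, array([466.5, -62. ,  10.3])), 'ring': (299, array([460.5, -61.1,  82.2]), array([3.8, 5.3]), 'normal yaw', np.float64(160.3), np.float64(86.5))}
((458.3717956542969, -60.4876708984375), (39.959529876708984, 39.84605026245117), 68.33277130126953)
pos [ 0.4613 -0.0577  0.2004] yaw -18.03 tilt -1.0 -> shift [-0.0003 -0.0001  0.0004] n 0.01 turn -0.0005 n 0.0
```

View pics/w5.png

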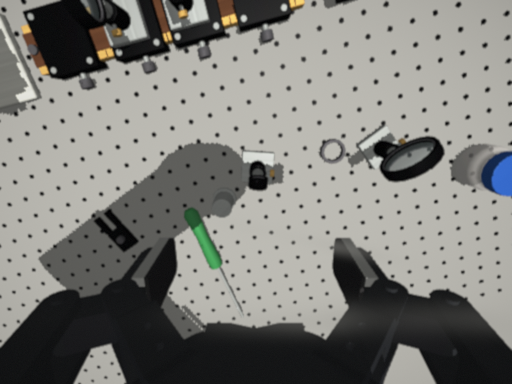

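The wrist view shows lens b at (258,172), with its foot turned slightly relative to the tool. The fitted 40 mm foot gives its centre as (458.5, -60.5) mm and its yaw as -21.8°.

```bash
python3 -c "
from h import *
go(.4588,-.0605,.056,-21.8)"
```

```text
pos [ 0.4613 -0.0577  0.2004] yaw -18.03 tilt -1.0 -> shift [-0.0014  0.0034  0.1444] n 2.31 turn 0.0658 n 0.35
```

Call:
creep_tool(
  steps={"offsets":[[-0.0014,0.0034,0,0],[0,0,0,0.066],[0,0,0.049,0],[0,0,0.049,0],[0,0,0.041,0],[0,0,0.005,0],[0,0,0,0]]},
  jaw=0.6,
  force=40,
)

```text
time: 20.23
position: [0.4597, -0.0606, 0.0583]
tcp_rot: [0.982, -0.188, 0.001, 0.0]
ft_force: [0.6, -0.5, 0.8]
grip_width: 0.596
finger_force: 0.0
```

Call:
creep_tool(
  steps={"offsets":[[0,0,0,0],[0,0,0,0],[0,0,0,0],[0,0,0,0],[0,0,0,0],[0,0,0,0]]},
  jaw=0.0,
  force=40,
)

```text
time: 20.98
position: [0.46, -0.0606, 0.0586]
tcp_rot: [0.982, -0.188, 0.001, -0.0]
ft_force: [-1.4, 0.3, 6.2]
grip_width: 0.209
finger_force: 39.0
```

```bash
python3 - <<'E'
from h import *
go(.6405,-.1173,.195,-94.9)
E
```

```text
pos [ 0.46   -0.0606  0.0586] yaw -21.65 tilt -1.0 -> shift [ 0.1891 -0.0139 -0.1359] n 3.73 turn 1.2785 n 6.8
```

Call:
creep_tool(
  steps={"offsets":[[0,0,-0.015,0],[0,0,-0.045,0],[0,0,-0.045,0],[0,0,-0.031,0],[0.0473,-0.0035,0,0],[0.0473,-0.0035,0,0],[0.0473,-0.0035,0,0],[0.0472,-0.0034,0,0],[0,0,0,0.158],[0,0,0,0.16]]},
)

```text
time: 22.22
position: [0.64, -0.1174, 0.1914]
tcp_rot: [0.939, -0.344, -0.001, 0.001]
ft_force: [-0.0, 0.2, -2.1]
grip_width: 0.211
finger_force: 39.4
```

Call:
creep_tool(
  steps={"offsets":[[0,0,0,0.16],[0,0,0,0.16],[0,0,0,0.16],[0,0,0,0.16],[0,0,0,0.16],[0,0,0,0.16],[0,0,0,0],[0,0,0,0]]},
)

```text
time: 23.22
position: [0.6398, -0.1172, 0.1928]
tcp_rot: [-0.677, 0.736, 0.0, -0.0]
ft_force: [0.4, 0.3, -1.4]
grip_width: 0.211
finger_force: 39.4
```

```bash
python3 - <<'E'
from h import *
go(.6405,-.1173,.0836,-94.9)
E
```

```text
pos [ 0.6398 -0.1172  0.1928] yaw -94.71 tilt -1.0 -> shift [ 1.000e-04 -7.000e-04  1.092e-01] n 1.75 turn 0.0034 n 0.02
```

Call:
creep_tool(
  steps={"offsets":[[0,0,0.04,0],[0,0,0.04,0],[0,0,0.022,0],[0,0,0.004,0],[0,0,0.001,0],[0,0,0,0],[0,0,0,0]]},
)

```text
time: 24.1
position: [0.6404, -0.1173, 0.087]
tcp_rot: [-0.676, 0.736, -0.001, 0.001]
ft_force: [-0.3, -0.1, -2.8]
grip_width: 0.214
finger_force: 39.4
```

Call:
creep_tool(
  steps={"offsets":[[0,0,0.001,0],[0,0,0,0],[0,0,0,0]]},
)

```text
time: 24.48
position: [0.6399, -0.1173, 0.0848]
tcp_rot: [-0.676, 0.737, -0.0, -0.0]
ft_force: [-0.1, 0.2, -1.7]
grip_width: 0.214
finger_force: 39.4
```

Call:
creep_tool(
  steps={"offsets":[[0,0,0.001,0],[0,0,0,0],[0,0,0,0]]},
)

```text
time: 24.85
position: [0.64, -0.1173, 0.0841]
tcp_rot: [-0.676, 0.737, -0.0, 0.0]
ft_force: [-0.8, 0.3, 0.3]
grip_width: 0.215
finger_force: 39.5
```

Call:
creep_tool(
  steps={"offsets":[[0,0,0.0005,0],[0,0,0,0],[0,0,0,0]]},
)

```text
time: 25.22
position: [0.6402, -0.1173, 0.0841]
tcp_rot: [-0.676, 0.737, -0.0, 0.0]
ft_force: [-1.2, 1.5, 4.0]
grip_width: 0.21
finger_force: 39.9
```

Call:
creep_tool(
  steps={"offsets":[[0,0,0,0],[0,0,0,0],[0,0,0,0],[0,0,0,0]]},
  jaw=1.0,
)

```text
time: 25.72
position: [0.6399, -0.1174, 0.0831]
tcp_rot: [-0.676, 0.737, 0.0, -0.0]
ft_force: [0.5, -0.0, -0.1]
grip_width: 0.999
finger_force: 0.0
```

Call:
creep_tool(
  steps={"offsets":[[0,0,-0.03,0],[0,0,-0.045,0],[0,0,-0.045,0],[0,0,0,0],[0,0,0,0]]},
)

```text
time: 26.35
position: [0.6398, -0.1171, 0.2029]
tcp_rot: [-0.676, 0.737, 0.0, 0.0]
ft_force: [0.3, -0.8, 0.1]
grip_width: 1.0
finger_force: 0.0
```

```bash
python3 - <<'E'
from h import *
P=world(cam("wrist")).reshape(-1,3).copy(); P[:,2]-=.025
print(lens(P,(.6405,-.1173)))
go(.436,-.2085,.205,-158.5)
E
```

```text
{'foot': (711, array([ 639.3, -114.1]), array([40. , 39.9]), 84.9, array([ 640.6, -122.8,   10.3])), 'ring': (366, array([ 639. , -116.5,   82.1]), array([3.7, 5.3]), 'normal yaw', np.float64(84.0), np.float64(86.6))}
pos [ 0.6395 -0.1171  0.202 ] yaw -94.88 tilt -1.0 -> shift [ 0.1084  0.195  -0.0026] n 3.57 turn 1.1103 n 5.91
```

Lens b's foot centre is within 3–4 mm of its carrier's. Now lens c.

Call:
creep_tool(
  steps={"offsets":[[0.0271,0.0488,-0.001,0],[0.0271,0.0488,-0.001,0],[0.0271,0.0487,-0.001,0],[0.0271,0.0487,0,0],[0,0,0,0.185],[0,0,0,0.185],[0,0,0,0.185],[0,0,0,0.185],[0,0,0,0.185],[0,0,0,0.185]]},
)

```text
time: 27.65
position: [0.4359, -0.2086, 0.2049]
tcp_rot: [-0.184, 0.983, 0.0, -0.001]
ft_force: [0.1, -0.8, 0.5]
grip_width: 1.003
finger_force: 0.0
```

Call:
creep_tool(
  steps={"offsets":[[0,0,0,0],[0,0,0,0]]},
)

```text
time: 27.9
position: [0.4362, -0.2086, 0.2057]
tcp_rot: [-0.188, 0.982, 0.0, -0.001]
ft_force: [0.5, 0.4, 0.2]
grip_width: 1.001
finger_force: 0.0
```

```bash
python3 - <<'E'
from h import *
d=cam("wrist"); W=world(d); cv2.imwrite("pics/w6.png",d["frame"])
print(lens(W,(.436,-.2085)))
P=W.reshape(-1,3); f=P[(np.hypot(P[:,0]-.437,P[:,1]+.2085)<.032)&(P[:,2]>.0075)&(P[:,2]<.0125)]
r=cv2.minAreaRect((f[:,:2]*1000).astype(np.float32)); print(r)
go(.4365,-.2085,.051,-158.5)
E
```

```text
{'foot': (510, array([ 429.9, -200.3]), array([74.3, 38.2]), 77.8, array([ 425.6, -214.6,   10.2])), 'ring': (1083, array([ 433.4, -212.9,   94.2]), array([ 3.3, 15.5]), 'normal yaw', np.float64(20.8), np.float64(105.5))}
((427.4326477050781, -215.2845458984375), (23.505435943603516, 39.92864990234375), 20.748506546020508)
pos [ 0.4362 -0.2087  0.2059] yaw -158.31 tilt -1.0 -> shift [-0.0004  0.      0.1549] n 2.48 turn 0.0033 n 0.02
```

View pics/w6.png

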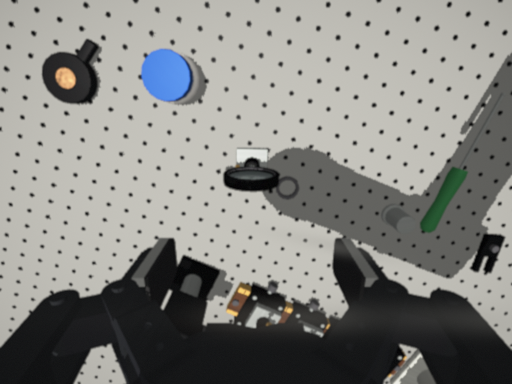

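The wrist view shows lens c at (252,178) with its ring parallel to the closing line. The visible strip of foot puts its centre at about (435, -212) mm and its yaw at -159°.

```bash
python3 -c "
from h import *
go(.4355,-.2112,.051,-159.2)"
```

```text
pos [ 0.4362 -0.2087  0.2059] yaw -158.31 tilt -1.0 -> shift [ 0.0015 -0.0021  0.1549] n 2.48 turn 0.0155 n 0.08
```

Call:
creep_tool(
  steps={"offsets":[[0.0015,-0.0021,0,0.0155],[0,0,0.049,0],[0,0,0.049,0],[0,0,0.05,0],[0,0,0.006,0],[0,0,0,0]]},
  jaw=1.0,
  force=40,
)

```text
time: 28.7
position: [0.4365, -0.2117, 0.054]
tcp_rot: [-0.179, 0.984, -0.001, 0.0]
ft_force: [0.2, -0.3, 1.1]
grip_width: 1.001
finger_force: 0.0
```

Call:
creep_tool(
  steps={"offsets":[[0,0,0,0],[0,0,0,0],[0,0,0,0],[0,0,0,0],[0,0,0,0]]},
  jaw=0.0,
  force=40,
)

```text
time: 29.32
position: [0.4371, -0.2115, 0.0548]
tcp_rot: [-0.179, 0.984, -0.001, 0.002]
ft_force: [-0.8, 1.2, 5.7]
grip_width: 0.66
finger_force: 41.6
```

```bash
python3 - <<'E'
from h import *
go(.658,.0925,.2,-94.9)
E
```

```text
pos [ 0.4371 -0.2115  0.0548] yaw -159.34 tilt -0.99999 -> shift [-0.3144  0.2062 -0.1447] n 6.45 turn -1.1247 n 5.98
```

Call:
creep_tool(
  steps={"offsets":[[0,0,-0.015,0],[0,0,-0.045,0],[0,0,-0.045,0],[0,0,-0.042,0],[0,0,0,0]]},
)

```text
time: 29.95
position: [0.4371, -0.2117, 0.2041]
tcp_rot: [-0.179, 0.984, -0.001, 0.003]
ft_force: [0.7, 0.6, -4.3]
grip_width: 0.662
finger_force: 44.3
```

Call:
creep_tool(
  steps={"offsets":[[-0.0449,0.0295,0,0],[-0.0449,0.0295,0,0],[-0.0449,0.0295,0,0],[-0.0449,0.0295,0,0],[-0.0449,0.0294,0,0],[-0.0449,0.0294,0,0],[-0.045,0.0294,0,0],[0,0,0,0]]},
)

```text
time: 30.95
position: [0.6574, 0.0957, 0.1949]
tcp_rot: [-0.181, 0.984, 0.0, -0.003]
ft_force: [0.8, -0.2, -3.8]
grip_width: 0.661
finger_force: 44.4
```

Call:
creep_tool(
  steps={"offsets":[[0,0,0,-0.16],[0,0,0,-0.16],[0,0,0,-0.16],[0,0,0,-0.16],[0,0,0,-0.16],[0,0,0,-0.16],[0,0,0,-0.165],[0,0,0,0],[0,0,0,0]]},
)

```text
time: 32.08
position: [0.657, 0.0923, 0.1989]
tcp_rot: [-0.675, 0.738, 0.0, -0.0]
ft_force: [0.0, 0.3, -3.4]
grip_width: 0.665
finger_force: 44.4
```

```bash
python3 - <<'E'
from h import *
go(.658,.0925,.0798,-94.9)
d=cam("wrist"); cv2.imwrite("pics/w7.png",d["frame"])
d=cam("scene"); cv2.imwrite("pics/s7.png",d["frame"])
X=world(cam("top")).reshape(-1,3); c=X[(X[:,1]>.12)&(X[:,1]<.27)&(X[:,0]>.58)&(X[:,0]<.74)&(X[:,2]>.03)&(X[:,2]<.17)]; print(np.percentile(c[:,:2],[0.5,2,98],axis=0))
E
```

```text
pos [0.657  0.0923 0.1989] yaw -95.11 tilt -1.0 -> shift [-0.0003 -0.0011  0.1191] n 1.91 turn -0.0036 n 0.02
[[0.61528026 0.14764826]
 [0.61796739 0.15019001]
 [0.7289083  0.24596505]]
```

View pics/w7.png

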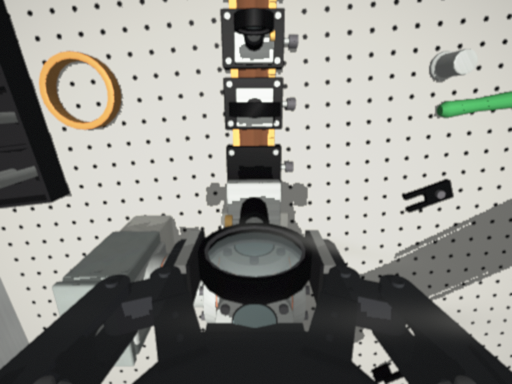

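View pics/s7.png

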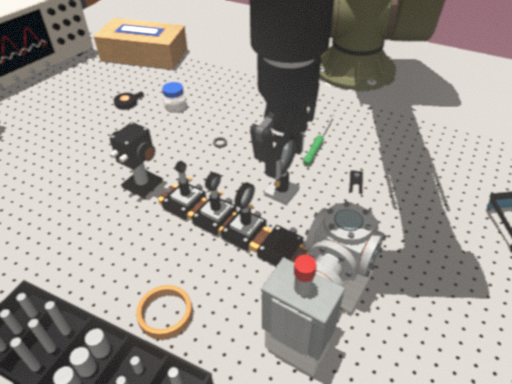

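Lens c hangs square over the empty carrier beside the chamber; in the scene view the other three stand at (183,185), (213,200) and (245,215). I lower it straight down.

Call:
creep_tool(
  steps={"offsets":[[0,-0.001,0.03,0],[0,0,0.035,0],[0,0,0.03,0],[0,0,0.015,0],[0,0,0.004,0],[0,0,0.001,0],[0,0,0,0],[0,0,0,0]]},
)

```text
time: 33.22
position: [0.6588, 0.0926, 0.0854]
tcp_rot: [-0.676, 0.737, -0.0, 0.001]
ft_force: [0.4, -0.6, -3.5]
grip_width: 0.657
finger_force: 44.4
```

Call:
creep_tool(
  steps={"offsets":[[0,0,0.001,0],[0,0,0,0],[0,0,0,0]]},
)

```text
time: 33.6
position: [0.6583, 0.0924, 0.0833]
tcp_rot: [-0.676, 0.737, -0.0, -0.0]
ft_force: [0.2, -0.4, -3.9]
grip_width: 0.661
finger_force: 44.4
```

Call:
creep_tool(
  steps={"offsets":[[0,0,0.001,0],[0,0,0.001,0],[0,0,0,0],[0,0,0,0]]},
)

```text
time: 34.1
position: [0.6584, 0.0924, 0.0813]
tcp_rot: [-0.676, 0.737, -0.0, -0.0]
ft_force: [0.0, 0.2, -3.8]
grip_width: 0.658
finger_force: 44.4
```

Call:
creep_tool(
  steps={"offsets":[[0,0,0.001,0],[0,0,0,0],[0,0,0,0]]},
)

```text
time: 34.48
position: [0.6583, 0.0925, 0.0803]
tcp_rot: [-0.676, 0.737, -0.0, -0.0]
ft_force: [0.1, -0.6, -2.6]
grip_width: 0.662
finger_force: 44.4
```

Call:
creep_tool(
  steps={"offsets":[[0,0,0.001,0],[0,0,0,0],[0,0,0,0]]},
)

```text
time: 34.85
position: [0.6585, 0.0924, 0.0799]
tcp_rot: [-0.676, 0.737, -0.0, 0.0]
ft_force: [-2.0, -1.7, 1.3]
grip_width: 0.663
finger_force: 44.8
```

Contact. I release, rise and back off toward the robot.

Call:
creep_tool(
  steps={"offsets":[[0,0,0,0],[0,0,0,0],[0,0,0,0],[0,0,0,0]]},
  jaw=1.0,
)

```text
time: 35.35
position: [0.6584, 0.0925, 0.0793]
tcp_rot: [-0.676, 0.737, -0.0, 0.0]
ft_force: [-0.7, 0.5, -0.3]
grip_width: 0.998
finger_force: 0.0
```

Call:
creep_tool(
  steps={"offsets":[[0,0,-0.03,0],[0,0,-0.045,0],[0,0,-0.045,0],[0,0,-0.02,0],[0,0.05,0,0],[0,0.05,0,0],[0,0.05,0,0],[0,0,0,0],[0,0,0,0]]},
)

```text
time: 36.48
position: [0.509, 0.1055, 0.2193]
tcp_rot: [-0.676, 0.737, 0.0, 0.0]
ft_force: [-0.1, -0.1, -0.8]
grip_width: 1.002
finger_force: 0.0
```

```bash
python3 - <<'E'
from h import *
for n in ("top","scene"):
    d=cam(n); X=world(d)
    a=cv2.resize(d["frame"][110:200,120:380] if n=="top" else d["frame"][140:290,120:380],None,fx=3,fy=3); cv2.imwrite(f"pics/{n}9.png",a)
    P=X.reshape(-1,3).copy(); P[:,2]-=.025
    for k,c in dict(c=(.658,.0925),a=(.652,.018),d=(.6465,-.047),b=(.64,-.117)).items():
        for kk,v in lens(P,c).items():
            if kk=="ring": print(n,k,*v)
E
```

```text
top c 173 [655.2  89.3  98.2] [ 3.6 16.8] normal yaw 83.1 107.7
top a 114 [645.2  21.   94.7] [ 3.6 12.3] normal yaw 84.2 102.9
top d 84 [643.  -43.3  88.7] [3.7 9. ] normal yaw 85.7 95.1
top b 54 [ 638.1 -113.5   84.3] [3.6 5.5] normal yaw 96.5 90.0
scene c 518 [667.   94.5  85.8] [ 3.1 16.7] normal yaw 81.9 105.5
scene a 392 [655.4  25.   81.7] [ 3.1 12.6] normal yaw 81.1 98.5
scene d 245 [648.7 -40.1  78.9] [3.2 8.9] normal yaw 78.0 93.1
scene b 142 [ 643.6 -110.1   76.4] [3.4 5.3] normal yaw 70.3 87.2
```

View pics/scene9.png

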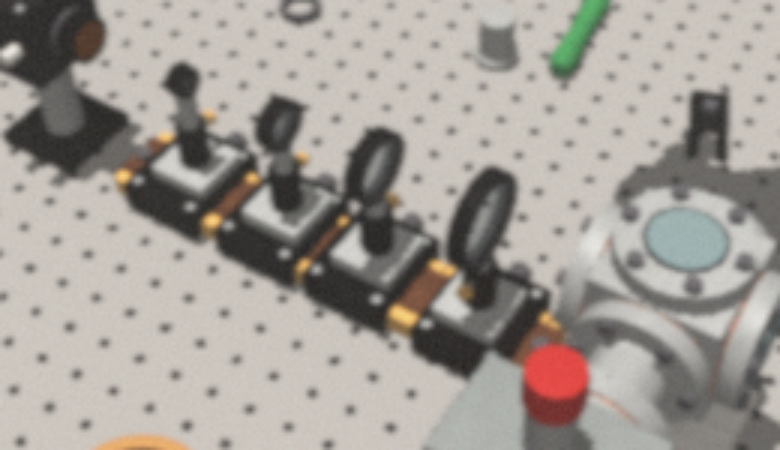

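View pics/top9.png

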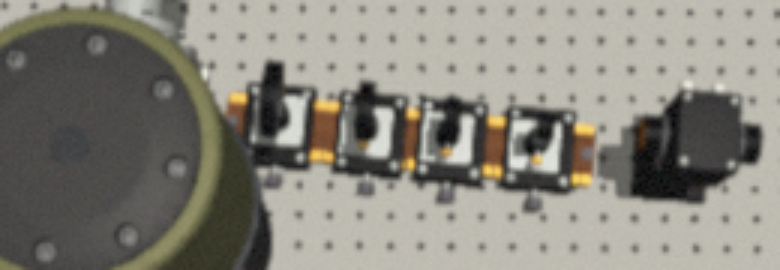

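All four lenses stand upright and centred, running from large to small from the chamber to the detector. Their feet are square on the plates at (285,115), (368,130), (447,138) and (538,145) in the top crop.

```bash
python3 -c "
from station import manip
print(manip.hand_in())"
```

```text
the job is handed in; nothing more can be done
None
```

I handed the job in at about 36 s of the 109 s: the 58, 45, 32 and 20 mm lenses stand in order from the chamber to the detector, each centred and square on its carrier in the last pictures, but the hand-in returned no verdict.

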